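Walk the die block round and home against the fence

ROBOT

A 6-joint arm with a two-finger parallel gripper is mounted at the origin on the work surface. World frame = base frame: x ahead of the robot, y to its left, z up, the work surface at z = 0. Lengths are in m, angles in rad, forces in N, time in s.
With the tool pointing down it reaches from about 0.4 to 0.925 m from the base axis. Payload 3.4 kg.
Tool frame: the origin (TCP) lies at the very end of the fingers, on their centre line; the grasp point (between the pads) lies 19 mm behind it; z points along the fingers, y is the line along which they close (so a half turn about z gives the same grasp; the last joint's range is limited). The gripper opens to 85 mm and grips with 20 to 120 N. Pads are 22 mm wide; open, the fingers measure 114 mm over their backs; the gripper's body (76 mm by 85 mm) begins 54 mm behind the grasp point. The pads swing forward as they close: fully open they stand 13 mm farther back than shut.
Start: joints at [1.27, 0.307, 1.506, -0, 1.328, -0.073], TCP at [0.13, 0.56, 0.231] pointing down, gripper open.
Joint ranges: [-3.12, 3.12], [-1.05, 2.28], [0.14, 2.33], [-1.42, 4.57], [0.1, 2.73], [-2.68, 2.68]. Speed limits (rad/s): [2.57, 2.57, 3.14, 3.14, 3.14, 3.14].

INTERFACE

Orientations are given as a unit quaternion [w, x, y, z].
In Python, from cell import readout, cams, workorder gives the robot as it stands. The module is installed in compiled form; this text tells all that it offers.
- The arm moves only by the tool step_arm, never from a script. Its argument "motion" is a list of rows, each a list of 2 entries, a list of its own where there are three numbers: the shift along the tool's x, y, z in m, then the turn, a rotation vector about the tool's x, y, z in rad. In form: [[[tx, ty, tz], [ax, ay, az]], ...]. A call has exactly 10 rows; each row is the pose to reach, as a shift and turn from the pose commanded when the call began, along the tool's axes at that moment; what a row does not reach only later rows make up. A row lasts 1/12 s, in which the tool goes at most 41.7 mm and 7.16 degrees, less where a joint would pass 70% of its speed; a pose out of reach is approached as far as the arm can. A call with a gripper value outside its range is refused whole. "jaw" is the opening in per cent of the stroke, from 0 (shut) to 100 (fully open), set as the call begins (left out, the last holds). The fingers move at their own pace and stop on an object; the grip force is fixed at half the most. Time passes only in rows, so rows that repeat a pose let the fingers close, or fill a call up. It gives the time, the measured TCP pose, the force, the opening and the grip force at its end, in the units of the state.
- readout.observe(): the state, without advancing time (a new reading comes with each control period).
- cams.camera(name): name is "side" or "top" or "wrist"; returns (picture, depth): 420x560x3 uint8, red, green, blue; 420x560 float32, m along the optical axis (not along the pixel's ray), 0 where there is no reading.
- cams.camera_params(name): a dict with "K" (3x3 intrinsics, pixels), "rvec" (rotation vector, rad) and "tvec" (3), from world to camera coordinates, as OpenCV has them. Camera axes: x right, y down, z forward; pixel columns grow to the right and rows downward; lengths in m; the calibration is good to about 2 mm. A picture is of the moment at which its call begins: read the wrist's pose just before it. camera_params takes no time and is no camera call; for the wrist camera it gives the pose at the moment of the call.
- workorder.hand_in(): hands the job in; it is judged then, once.
The state is a dict: "time_s": time; "joints": joint angles; "qd": joint speeds; "tau": joint torques, N m; "tool_pos": TCP position; "tcp_rot": TCP orientation; "wrist_force": force on the tool from outside, world axes, zero at the start; "moment": the same for the moment, N m; "gripper_width": finger opening in m; "grasp_force": force on a finger pad.
Only numpy, scipy, OpenCV 4.12 (cv2) and the standard library are available. Lean on these libraries where they do the work, as an engineer would, in place of code of your own. Each camera call takes 0.05 s, during which the arm holds its last target. There are 200 camera calls.

TASK

Without gripping or lifting it, push the aluminium die block round on the bench by nudging its corners in turn, until one of its long sides stands parallel to the steel fence with a finger-thick gap still between them. Then push it straight home, so that the whole of that long side lies flat against the fence, and leave it there. Do not let the block run into the fence while it is askew, and leave the other things on the bench undisturbed.

Things in the scene. Friction and masses are not known exactly. Their poses are not given: they have to be found in the camera images.
- block: the die block: aluminium slab lying flat, loose, 0.7 to 1.0 kg, 88 mm along its x, 120 mm along its y, 34 mm high, a dark groove along its top parallel to the long sides. Origin: centre of its underside. Either long side may face the fence. It slides with dry friction; pushed near a corner it turns and drifts along the push, some 45 mm per radian. Starts 35 to 90 degrees askew, either way.
- fence: the fence: straight steel angle bar bolted to the bench beyond the block, 300 mm long along its y, 28 mm high. Origin on the bench, at the middle of the foot of its upright face (plane x = 0 of its frame), which faces the block on its -x side; foot flange runs back to x = 58 mm. With the block home, the block's origin is at x = -44 mm in this frame. Place and yaw vary.
- offcut: loose pine offcut lying flat, 60 x 40 x 24 mm high; origin at the centre of its underside. Bystander, stands beside the block's working area
- stub: loose upright round steel bar stub, 32 mm diameter, 45 mm high; origin at the centre of its underside. Bystander, stands beside the block's working area (its place and the offcut's may be swapped)
- slat: loose thin plywood slat lying flat behind the fence, 50 x 90 x 12 mm; origin at the centre of its underside. Bystander
- file: loose hand file lying flat behind the fence, 300 mm long along its own x, 24 mm high at its wooden handle; origin under its middle, the handle reaching to x = -150 mm. Bystander
- mallet: loose wooden mallet lying flat at the robot's right, 260 mm long along its own x, 110 mm wide and 50 mm high at the head; origin on the bench under the handle, the head from x = 70 to 130 mm. Bystander
- tin: loose red tin with a wooden lid, 100 mm diameter, 88 mm high, at the right; origin at the centre of its underside. Bystander
- screwdriver: loose screwdriver with a blue handle lying at the left; origin under its middle. Bystander
Mind the look-alikes: they are no part of the job. There is more than one size of the block; the job needs the smallest.

How it is judged:
On the way:
1. the block stands with a long side parallel to the fence (within about 6 degrees), still at least 6 mm clear of it (angle between the x axis of block and the x axis of fence, either way round below 0.105 rad and x of block in the frame of fence below -0.05 m), for 0.2 s.
At the end, for the whole second after the job is handed in: The block lies flat on the bench at rest, a long side against the fence: within 3 degrees of parallel, its middle within 3.5 mm of touching, and the whole side within the fence's length (4 mm allowed) (angle between the x axis of block and the x axis of fence, either way round below 0.05 rad and x of block in the frame of fence between -0.0475 and -0.04 m and y of block in the frame of fence between -0.094 and 0.094 m and height (world z) of block below 0.004 m and angle between block's own z axis and vertical below 0.05 rad and linear speed of block below 0.01 m/s).
It fails at once if the block is lifted or tipped (height (world z) of block above 0.008 m or angle between block's own z axis and vertical above 0.12 rad).
It fails at once if the block runs into the fence while askew (more than about 9 degrees) (contact force between block and fence above 1 N and angle between the x axis of block and the x axis of fence, either way round above 0.16 rad).
It fails at once if another thing on the bench is disturbed (moved more than 15 mm) (distance of any of offcut, stub, slat, file, mallet, tin, screwdriver from where it was at the start of the episode above 0.015 m).
It also fails if it takes over 67 s, if anything falls off the work surface, if the arm or the gripper's body presses on something with over 40 N, if the wrist force passes 120 N, or if a joint passes its speed limit or range.

## Working session

There is one attempt and no reset: what is moved stays moved. The work goes in short steps, Python scripts to look and compute and a tool call to move; the robot and the scene stay as the last step left them, time stands still between calls to the robot, and variables do not carry over. Pictures are saved under pics/ and viewed, at most 10 in all, crops included, and the job is handed in when it is done.

Besides the shell and the picture viewer there is one more tool, called after "Emit:" by a JSON object that holds its "name" and its "arguments". step_arm: Moves the arm, as the interface text tells. Its arguments: {"type":"object","properties":{"motion":{"type":"array","items":{"type":"array"}},"jaw":{"type":"number"}},"required":["motion"]}

```bash
mkdir -p pics
cat > h.py <<'E'
import numpy as np, cv2
from cell import readout, cams, workorder
def grab(n,f=None):
    P=cams.camera_params(n); im,d=cams.camera(n)
    np.savez('/tmp/%s.npz'%n,im=im,d=d,K=P['K'],r=np.array(P['rvec'],float),t=np.array(P['tvec'],float))
    if f: cv2.imwrite(f,im[:,:,::-1])
    return im,d
def L(n): return np.load('/tmp/%s.npz'%n)
def world(n):
    z=L(n);d=z['d'];K=z['K'];v,u=np.mgrid[:420,:560]
    c=np.stack([(u-K[0,2])/K[0,0]*d,(v-K[1,2])/K[1,1]*d,d],-1)
    R=cv2.Rodrigues(z['r'])[0]
    w=(c-z['t'].ravel())@R; w[d==0]=np.nan
    return w
def ray(n,u,v,h):
    z=L(n);K=z['K'];R=cv2.Rodrigues(z['r'])[0]
    o=-R.T@z['t'].ravel(); q=R.T@np.linalg.inv(K)@[u,v,1]
    return o+q*(h-o[2])/q[2]
E
python3 - <<'E'
from h import *
grab('top','pics/top0.png');s=readout.observe();print(s['time_s'],s['tool_pos'],s['tcp_rot'],s['gripper_width'],L('top')['K'],L('top')['r'],L('top')['t'])
E
```

```text
0.05 [0.12968647 0.55947214 0.23037966] [-1.82258693e-04  1.13639436e-01  9.93521523e-01 -1.01462455e-03] 0.0856780594389934 [[519.38500983   0.         273.9874672 ]
 [  0.         519.38500983 209.61709712]
 [  0.           0.           1.        ]] [ 2.09131282 -2.11701613  0.23495148] [0.01971036 0.56132089 1.33603041]
```

View pics/top0.png

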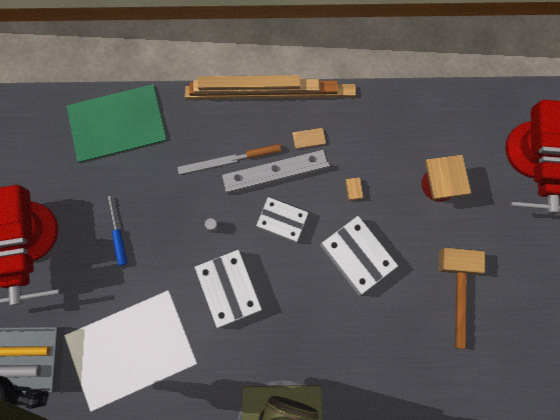

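The picture shows three grooved slabs that could be taken for the block: (283,219) small, (228,289) and (360,255) larger. The fence is at (275,171), the stub at (211,224) and the offcut at (354,188). I choose (283,219) and will check its size.

```bash
cat >> h.py <<'E'
def comp(n,u,v,lo,hi):
    w=world(n);m=((w[...,2]>lo)&(w[...,2]<hi)).astype(np.uint8)
    k,l=cv2.connectedComponents(m,connectivity=4); s=l==l[v,u]
    p=w[s][:,:2]; r=cv2.minAreaRect((p*1000).astype(np.float32))
    return p,w[s][:,2].mean(),r,cv2.boxPoints(r)
E
python3 - <<'E'
from h import *
w=world('top')
for nm,u,v,lo,hi in [('blk',270,215,.026,.042),('big1',215,280,.026,.05),('big2',345,255,.026,.05),('fence',255,170,.002,.04),('stub',211,224,.03,.06),('off',354,188,.015,.035)]:
    print(nm,w[v,u].round(4)); 
    try:
        p,z,r,b=comp('top',u,v,lo,hi); print(len(p),round(z,4),r,b.round(0).tolist())
    except Exception as e: print(e)
for v in range(150,200,2): print(v,w[v,265].round(4),w[v,310].round(4))
im=L('top')['im'][130:260,180:380]
cv2.imwrite('pics/crop0.png',cv2.resize(im[:,:,::-1],None,fx=4,fy=4,interpolation=cv2.INTER_CUBIC))
E
```

```text
blk [0.5536 0.0239 0.0312]
1378 0.0342 ((542.3546752929688, -7.031005859375), (120.09850311279297, 88.9637222290039), 67.77525329589844) [[478.0, -46.0], [561.0, -79.0], [606.0, 32.0], [524.0, 65.0]]
big1 [0.3763 0.1711 0.0463]
1812 0.0471 ((356.34429931640625, 139.63279724121094), (172.40916442871094, 125.95916748046875), 21.061460494995117) [[253.0, 167.0], [299.0, 50.0], [459.0, 112.0], [414.0, 229.0]]
big2 [ 0.4382 -0.1751  0.0486]
1971 0.0467 ((441.2427673339844, -212.4620361328125), (171.61849975585938, 127.86932373046875), 36.14896774291992) [[334.0, -211.0], [410.0, -315.0], [548.0, -213.0], [473.0, -110.0]]
fence [0.69   0.0654 0.0088]
2770 0.012 ((726.3649291992188, 10.272140502929688), (160.53924560546875, 331.1203308105469), 13.805607795715332) [[609.0, 152.0], [688.0, -170.0], [844.0, -131.0], [765.0, 190.0]]
stub [0.5281 0.1843 0.0426]
113 0.0441 ((528.5493774414062, 186.68284606933594), (31.39063262939453, 30.198007583618164), 25.050537109375) [[508.0, 194.0], [521.0, 166.0], [549.0, 180.0], [536.0, 207.0]]
off [ 0.6288 -0.2112  0.0264]
307 0.0242 ((629.59814453125, -2
[... 809 characters left out ...]
0055] [ 0.6793 -0.0916 -0.0017]
176 [0.673  0.0372 0.0048] [ 0.672  -0.0911  0.0029]
178 [0.6613 0.0369 0.0247] [ 0.6654 -0.0908  0.0052]
180 [0.6535 0.0368 0.0316] [ 0.6621 -0.0913 -0.0038]
182 [0.651  0.0371 0.02  ] [ 0.6553 -0.0909 -0.0008]
184 [0.6496 0.0374 0.0042] [ 0.6504 -0.0911 -0.0046]
186 [0.6446 0.0375 0.0008] [ 0.6425 -0.0904  0.0026]
188 [0.6376 0.0375 0.005 ] [ 0.6371 -0.0903  0.0011]
190 [0.6324 0.0375 0.0025] [ 6.314e-01 -9.020e-02  4.000e-04]
192 [0.6263 0.0376 0.0035] [ 0.6254 -0.09    0.0007]
194 [ 0.6218  0.0377 -0.0016] [ 0.6204 -0.0901 -0.0023]
196 [ 0.6158  0.0377 -0.001 ] [ 6.14e-01 -8.98e-02 -4.00e-04]
198 [ 6.097e-01  3.780e-02 -2.000e-04] [ 0.6062 -0.089   0.0075]
```

View pics/crop0.png

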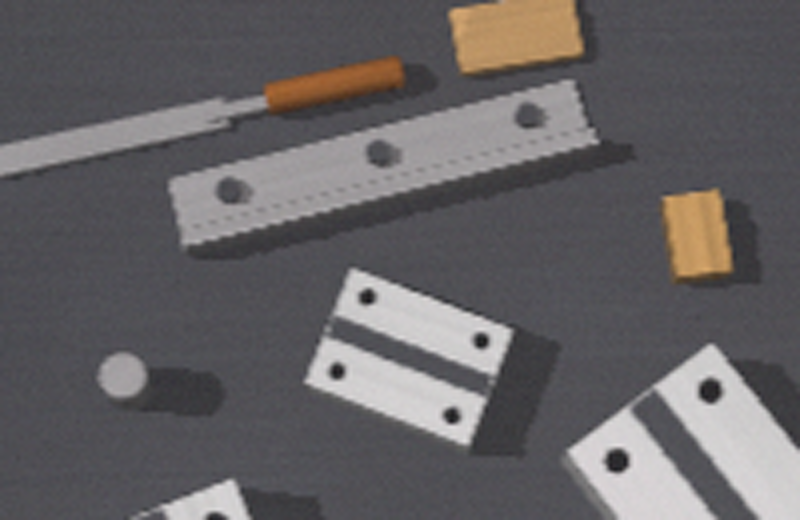

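The crop shows the small slab, corners at crop (350,268), (512,330), (470,447) and (305,382). It measures 120 x 89 mm and 34 mm high, so it is the block; the other two are about 172 x 127 mm. The fence's top front edge runs from crop (184,246) to (598,143).

```bash
cat >> h.py <<'E'
def blockrect(n,u,v):
    """block pose in world from depth top face"""
    p,z,r,b=comp(n,u,v,.026,.042); return p,r,b/1000
E
python3 - <<'E'
from h import *
f=lambda x,y:(180+(x+.5)/4-.5,130+(y+.5)/4-.5)
a=ray('top',*f(184,246),.028);b=ray('top',*f(598,143),.028)
c=ray('top',*f(170,180),.004);d=ray('top',*f(574,80),.004)
print(a,b,np.linalg.norm(a-b)); print(c,d,np.linalg.norm(c-d))
for p,q in((a,b),(c,d)): e=p-q; print('yaw',np.degrees(np.arctan2(-e[0],e[1])))
print([ray('top',*f(*q),.034).round(4).tolist() for q in((350,268),(512,330),(470,447),(305,382))])
e=(a-b)[:2]; yaw=np.arctan2(-e[0],e[1]); O=(a+b)[:2]/2
R=np.array([[np.cos(yaw),-np.sin(yaw)],[np.sin(yaw),np.cos(yaw)]])
np.savez('fence.npz',O=O,R=R,yaw=yaw); print(O,yaw)
F=lambda p:((np.array(p)-O)@R*1000).round(1).tolist()
cs=[ray('top',*f(*q),.034)[:2] for q in((350,268),(512,330),(470,447),(305,382))]
print('block corners F',F(cs),'ctr',F(np.mean(cs,0)))
print('big1',F([[.253,.167],[.299,.05],[.459,.112],[.414,.229]]),'big2',F([[.334,-.211],[.41,-.315],[.548,-.213],[.473,-.11]]))
print('stub',F([.5285,.1867]),'off',F([.6296,-.2101]))
E
```

```text
[0.62374989 0.14676696 0.028     ] [ 0.6950709  -0.14394895  0.028     ] 0.29933664855379316
[0.678867   0.15941347 0.004     ] [ 0.7503106  -0.13106814  0.004     ] 0.2991383499313759
yaw 13.784076363835926
yaw 13.817572903282707
[[0.605, 0.0313, 0.034], [0.5598, -0.0795, 0.034], [0.4789, -0.0489, 0.034], [0.5252, 0.0628, 0.034]]
[0.6594104 0.001409 ] 0.24057751689526474
block corners F [[-45.7, 42.0], [-116.0, -54.8], [-187.3, -5.8], [-115.8, 91.6]] ctr [-116.2, 18.2]
big1 [[-355.3, 257.7], [-338.5, 133.1], [-168.3, 155.2], [-184.1, 279.5]] big2 [[-366.6, -128.8], [-317.6, -247.9], [-159.3, -181.7], [-207.6, -63.8]]
stub [-83.0, 211.1] off [-79.3, -198.3]
```

Emit:
{"name": "step_arm", "arguments": {"motion": [[[-0.035,-0.016,0],[0,0,-0.06]],[[-0.07,-0.032,0],[0,0,-0.12]],[[-0.105,-0.048,0],[0,0,-0.18]],[[-0.14,-0.064,0],[0,0,-0.24]],[[-0.175,-0.08,0],[0,0,-0.3]],[[-0.21,-0.096,0],[0,0,-0.36]],[[-0.245,-0.112,0],[0,0,-0.42]],[[-0.28,-0.128,0],[0,0,-0.4686]],[[-0.31,-0.144,0],[0,0,-0.4686]],[[-0.31,-0.144,0],[0,0,-0.4686]]], "jaw": 0}}

```text
time_s: 0.88
tool_pos: [0.4038, 0.3459, 0.2308]
tcp_rot: [0.001, -0.118, 0.993, -0.002]
wrist_force: [0.2, 0.2, -0.5]
gripper_width: 0.0
grasp_force: 0.0
```

```bash
cat >> h.py <<'E'
z_=np.load('fence.npz') if __import__('os').path.exists('fence.npz') else None
if z_ is not None: O,R,yaw=z_['O'],z_['R'],float(z_['yaw'])
def F(p): return ((np.array(p)[...,:2]-O)@R*1000).round(1)
from scipy.spatial.transform import Rotation as Ro
def st():
    s=readout.observe();q=s['tcp_rot'];M=Ro.from_quat([q[1],q[2],q[3],q[0]]).as_matrix()
    print('t',s['time_s'],'F',F(s['tool_pos']),'z',round(s['tool_pos'][2]*1000,1),'ytool-yaw deg',round(np.degrees(np.arctan2(-M[0,1],M[1,1])-yaw),2),'zt',M[:,2].round(3),'f',np.round(s['wrist_force'],1),'w',s['gripper_width'])
E
python3 -c "
from h import *
st()"
```

```text
t 0.8833 F [-166.2  395.4] z 230.8 ytool-yaw deg -0.28 zt [ 0.002 -0.003 -1.   ] f [ 0.2  0.2 -0.5] w 3.3582436670381696e-05
```

Emit:
{"name": "step_arm", "arguments": {"motion": [[[0.005,-0.037,0],[0,0,0]],[[0.01,-0.074,0],[0,0,0]],[[0.015,-0.111,0],[0,0,0]],[[0.02,-0.148,0],[0,0,0]],[[0.025,-0.185,0],[0,0,0]],[[0.03,-0.222,0],[0,0,0]],[[0.035,-0.26,0],[0,0,0]],[[0.038,-0.298,0],[0,0,0]],[[0.041,-0.335,0],[0,0,0]],[[0.041,-0.365,0],[0,0,0]]]}}

```text
time_s: 1.72
tool_pos: [0.4457, -0.0164, 0.231]
tcp_rot: [-0.001, -0.12, 0.993, -0.0]
wrist_force: [0.5, -1.0, -0.4]
gripper_width: 0.0001
grasp_force: 0.0
```

Emit:
{"name": "step_arm", "arguments": {"motion": [[[0,0,0.02],[0,0,0]],[[0,0,0.05],[0,0,0]],[[0,0,0.08],[0,0,0]],[[0,0,0.11],[0,0,0]],[[0,0,0.14],[0,0,0]],[[0,0,0.165],[0,0,0]],[[0,0,0.19],[0,0,0]],[[0,0,0.207],[0,0,0]],[[0,0,0.217],[0,0,0]],[[0,0,0.217],[0,0,0]]]}}

```text
time_s: 2.55
tool_pos: [0.4443, -0.0138, 0.012]
tcp_rot: [-0.003, -0.12, 0.993, 0.001]
wrist_force: [-0.4, -0.5, 0.2]
gripper_width: -0.0002
grasp_force: 0.0
```

```bash
python3 -c "
from h import *
st(); grab('top','pics/top1.png')"
```

```text
t 2.55 F [-212.5   36.5] z 12.0 ytool-yaw deg 0.01 zt [-0.006  0.001 -1.   ] f [-0.4 -0.5  0.2] w -0.00018618330724288644
```

View pics/top1.png

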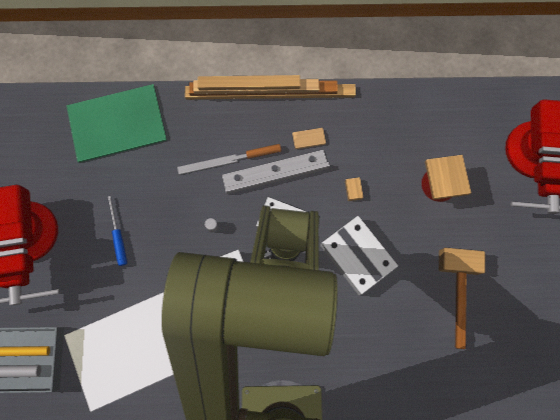

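The arm hides most of the block in the top picture (visible bit at (275,208)). I'll push the near corner, then look with the side and wrist cameras.

Emit:
{"name": "step_arm", "arguments": {"motion": [[[-0.004,-0.003,0],[0,0,0]],[[-0.008,-0.006,0],[0,0,0]],[[-0.012,-0.009,0],[0,0,0]],[[-0.016,-0.012,0],[0,0,0]],[[-0.02,-0.015,0],[0,0,0]],[[-0.024,-0.018,0],[0,0,0]],[[-0.028,-0.021,0],[0,0,0]],[[-0.032,-0.024,0],[0,0,0]],[[-0.036,-0.028,0],[0,0,0]],[[-0.036,-0.028,0],[0,0,0]]]}}

```text
time_s: 3.43
tool_pos: [0.4854, -0.0332, 0.0139]
tcp_rot: [-0.003, -0.12, 0.993, 0.001]
wrist_force: [-4.2, -1.7, -0.0]
gripper_width: -0.0003
grasp_force: 2.3
```

```bash
python3 -c "
from h import *
st(); a,_=grab('side');b,_=grab('wrist'); cv2.imwrite('pics/sw1.png',cv2.resize(np.hstack([a,b])[:,:,::-1],(800,300),interpolation=cv2.INTER_AREA))
w=world('top'); 
p,z,r,bx=comp('top',272,205,.026,.042);print('before',r)
grab('top');
p,z,r,bx=comp('top',272,203,.026,.042);print(len(p),z,r)
for n in ('side','wrist'):
  m=L(n); print(n,(-cv2.Rodrigues(m['r'])[0].T@m['t'].ravel()).round(3))"
```

```text
t 3.4333 F [-177.3    7.8] z 13.9 ytool-yaw deg 0.01 zt [-0.006  0.    -1.   ] f [-4.2 -1.7 -0. ] w -0.00027191023072027436
before ((571.81103515625, -15.303558349609375), (112.41600799560547, 27.60717010498047), 68.09475708007812)
231120 nan ((1487.1136474609375, -246.0797119140625), (2597.5205078125, 1676.32568359375), 50.27919387817383)
side [0.389 0.873 0.963]
wrist [ 0.411 -0.05   0.156]
```

View pics/sw1.png

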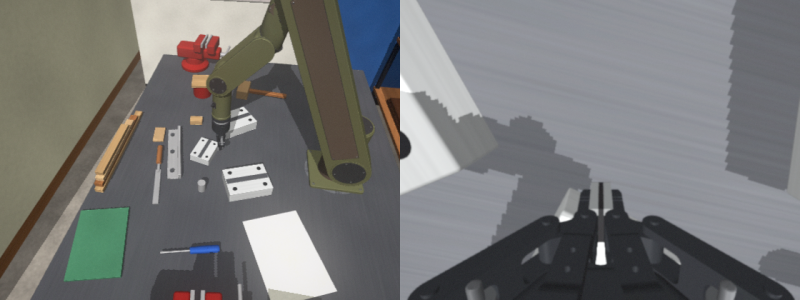

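The side camera sees the block at about (287,210) full-size with the fingers at its near corner. I'll measure from there.

```bash
cat >> h.py <<'E'
def blk(save=None):
    im,d=grab('side'); w=world('side'); f=F(w)
    m=(w[...,2]>.028)&(w[...,2]<.042)&(f[...,0]>-230)&(f[...,0]<-3)&(abs(f[...,1]-10)<115)&(im.max(-1)>60)
    m=cv2.morphologyEx(m.astype(np.uint8),cv2.MORPH_OPEN,np.ones((3,3)))
    k,l,s,c=cv2.connectedComponentsWithStats(m,connectivity=4); i=1+s[1:,4].argmax()
    p=f[l==i].astype(np.float32); r=cv2.minAreaRect(p); b=cv2.boxPoints(r)
    e=b[1]-b[0]; g=b[2]-b[1]; e=e if np.hypot(*e)>np.hypot(*g) else g
    a=(np.degrees(np.arctan2(e[1],e[0]))%180)-90
    print('blk n',len(p),'ctrF',np.round(r[0],1),'size',np.round(r[1],1),'askew deg',round(a,1),'corners',b.round(0).tolist())
    if save:
        x,y,ww,hh=s[i,:4]; o=im.copy(); o[l==i,0]=255
        cv2.imwrite(save,cv2.resize(o[y-60:y+hh+60,x-80:x+ww+80,::-1],None,fx=3,fy=3))
E
python3 -c "
from h import *
blk('pics/m1.png')"
```

```text
blk n 792 ctrF [-107.7   16.7] size [121.9  88. ] askew deg -27.5 corners [[-175.0, -17.0], [-97.0, -58.0], [-41.0, 51.0], [-119.0, 91.0]]
```

View pics/m1.png

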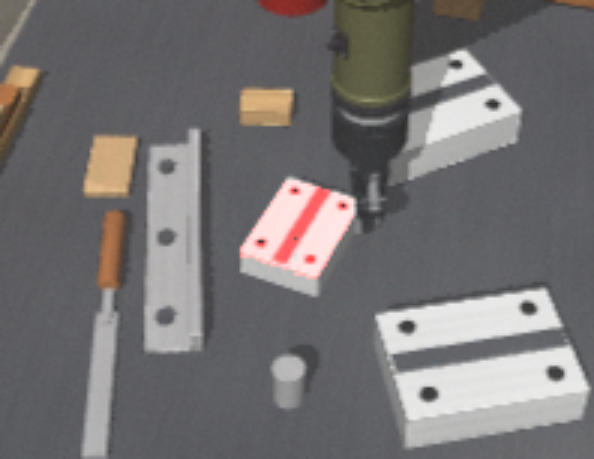

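The red mask covers exactly the block's top face, so the tracker is good. 27.5 degrees are left; I'll continue.

Emit:
{"name": "step_arm", "arguments": {"motion": [[[-0.003,-0.002,0],[0,0,0]],[[-0.006,-0.004,0],[0,0,0]],[[-0.009,-0.006,0],[0,0,0]],[[-0.012,-0.008,0],[0,0,0]],[[-0.015,-0.01,0],[0,0,0]],[[-0.018,-0.011,0],[0,0,0]],[[-0.021,-0.012,0],[0,0,0]],[[-0.024,-0.014,0],[0,0,0]],[[-0.026,-0.015,0],[0,0,0]],[[-0.026,-0.015,0],[0,0,0]]]}}

```text
time_s: 4.47
tool_pos: [0.5145, -0.0417, 0.0138]
tcp_rot: [-0.003, -0.12, 0.993, 0.0]
wrist_force: [-5.0, -1.6, 2.0]
gripper_width: 0.0
grasp_force: 2.5
```

```bash
python3 -c "
from h import *
st();blk()"
```

```text
t 4.4667 F [-151.1   -7.3] z 13.8 ytool-yaw deg 0.03 zt [-0.005 -0.    -1.   ] f [-5.  -1.6  2. ] w 7.597786678869141e-06
blk n 797 ctrF [-86.9  15.7] size [124.7  88.1] askew deg -13.7 corners [[-144.0, -34.0], [-59.0, -55.0], [-29.0, 66.0], [-115.0, 87.0]]
```

Emit:
{"name": "step_arm", "arguments": {"motion": [[[0.008,0,0],[0,0,0]],[[0.01,-0.01,0],[0,0,0]],[[0.01,-0.016,0],[0,0,0]],[[0.005,-0.016,0],[0,0,0]],[[0,-0.016,0],[0,0,0]],[[-0.004,-0.017,0],[0,0,0]],[[-0.008,-0.018,0],[0,0,0]],[[-0.012,-0.019,0],[0,0,0]],[[-0.015,-0.02,0],[0,0,0]],[[-0.015,-0.02,0],[0,0,0]]]}}

```text
time_s: 5.35
tool_pos: [0.5362, -0.0579, 0.0142]
tcp_rot: [-0.001, -0.12, 0.993, -0.0]
wrist_force: [-2.6, -2.3, 1.0]
gripper_width: 0.0002
grasp_force: 2.0
```

```bash
python3 -c "
from h import *
st();blk()"
```

```text
t 5.35 F [-133.8  -28.2] z 14.2 ytool-yaw deg 0.01 zt [-0.002 -0.001 -1.   ] f [-2.6 -2.3  1. ] w 0.00016270068743217563
blk n 800 ctrF [-73.7  19.5] size [123.7  87.1] askew deg -4.1 corners [[-122.0, -39.0], [-35.0, -45.0], [-26.0, 78.0], [-113.0, 84.0]]
```

Emit:
{"name": "step_arm", "arguments": {"motion": [[[0.015,0,0],[0,0,0]],[[0.03,0,0],[0,0,0]],[[0.035,0.01,0],[0,0,0]],[[0.035,0.025,0],[0,0,0]],[[0.035,0.04,0],[0,0,0]],[[0.035,0.048,0],[0,0,0]],[[0.035,0.048,0.004],[0,0,0]],[[0.035,0.048,0.008],[0,0,0]],[[0.035,0.048,0.008],[0,0,0]],[[0.035,0.048,0.008],[0,0,0]]], "jaw": 100}}

```text
time_s: 6.23
tool_pos: [0.4913, -0.0193, 0.0059]
tcp_rot: [-0.0, -0.12, 0.993, -0.0]
wrist_force: [0.0, -1.2, 0.1]
gripper_width: 0.0851
grasp_force: 0.0
```

Emit:
{"name": "step_arm", "arguments": {"motion": [[[-0.005,0,0],[0,0,0]],[[-0.01,0,0],[0,0,0]],[[-0.015,0,0],[0,0,0]],[[-0.02,0,0],[0,0,0]],[[-0.025,0,0],[0,0,0]],[[-0.03,0,0],[0,0,0]],[[-0.034,0,0],[0,0,0]],[[-0.038,0,0],[0,0,0]],[[-0.042,0,0],[0,0,0]],[[-0.042,0,0],[0,0,0]]]}}

```text
time_s: 7.07
tool_pos: [0.5301, -0.0093, 0.0059]
tcp_rot: [-0.002, -0.12, 0.993, -0.0]
wrist_force: [-3.3, -3.2, 1.6]
gripper_width: 0.0853
grasp_force: 2.1
```

```bash
python3 -c "
from h import *
st();blk()"
```

```text
t 7.0667 F [-128.2   20.5] z 5.9 ytool-yaw deg 0.02 zt [-0.004 -0.001 -1.   ] f [-3.3 -3.2  1.6] w 0.08525519760832936
blk n 794 ctrF [-72.8  21.1] size [124.   86.8] askew deg -1.4 corners [[-118.0, -40.0], [-31.0, -42.0], [-28.0, 82.0], [-115.0, 84.0]]
```

Emit:
{"name": "step_arm", "arguments": {"motion": [[[-0.003,0,0],[0,0,0]],[[-0.006,0,0],[0,0,0]],[[-0.009,0,0],[0,0,0]],[[-0.012,0,0],[0,0,0]],[[-0.015,0,0],[0,0,0]],[[-0.018,0,0],[0,0,0]],[[-0.02,0,0],[0,0,0]],[[-0.022,0,0],[0,0,0]],[[-0.024,0,0],[0,0,0]],[[-0.024,0,0],[0,0,0]]]}}

```text
time_s: 7.95
tool_pos: [0.5507, -0.003, 0.0058]
tcp_rot: [-0.004, -0.12, 0.993, 0.001]
wrist_force: [-7.2, -0.5, 5.2]
gripper_width: 0.0853
grasp_force: 4.3
```

```bash
python3 -c "
from h import *
st();blk()"
```

```text
t 7.95 F [-106.7   21.6] z 5.8 ytool-yaw deg 0.05 zt [-0.008  0.    -1.   ] f [-7.2 -0.5  5.2] w 0.08528795701113473
blk n 771 ctrF [-49.9  21.4] size [125.7  86.1] askew deg 0.0 corners [[-93.0, -41.0], [-7.0, -41.0], [-7.0, 84.0], [-93.0, 84.0]]
```

Flat, about 6 mm short. Now gently, watching the force.

Emit:
{"name": "step_arm", "arguments": {"motion": [[[-0.001,0,0],[0,0,0]],[[-0.002,0,0],[0,0,0]],[[-0.003,0,0],[0,0,0]],[[-0.004,0,0],[0,0,0]],[[-0.005,0,0],[0,0,0]],[[-0.0055,0,0],[0,0,0]],[[-0.006,0,0],[0,0,0]],[[-0.0065,0,0],[0,0,0]],[[-0.007,0,0],[0,0,0]],[[-0.007,0,0],[0,0,0]]]}}

```text
time_s: 8.83
tool_pos: [0.5563, -0.0015, 0.0058]
tcp_rot: [-0.005, -0.12, 0.993, 0.001]
wrist_force: [-10.0, -3.0, 7.1]
gripper_width: 0.0854
grasp_force: 5.1
```

```bash
python3 -c "
from h import *
st();blk()"
```

```text
t 8.8333 F [-100.8   21.7] z 5.8 ytool-yaw deg 0.05 zt [-0.01 -0.   -1.  ] f [-10.   -3.    7.1] w 0.08538748207635302
blk n 741 ctrF [-45.8  23.4] size [125.7  83.1] askew deg -0.7 corners [[-88.0, -39.0], [-5.0, -40.0], [-3.0, 86.0], [-87.0, 87.0]]
```

Emit:
{"name": "step_arm", "arguments": {"motion": [[[-0.0005,0,0],[0,0,0]],[[-0.001,0,0],[0,0,0]],[[-0.0015,0,0],[0,0,0]],[[-0.002,0,0],[0,0,0]],[[-0.0025,0,0],[0,0,0]],[[-0.003,0,0],[0,0,0]],[[-0.003,0,0],[0,0,0]],[[-0.003,0,0],[0,0,0]],[[-0.003,0,0],[0,0,0]],[[-0.003,0,0],[0,0,0]]]}}

```text
time_s: 9.72
tool_pos: [0.5563, -0.0015, 0.0058]
tcp_rot: [-0.007, -0.121, 0.993, 0.0]
wrist_force: [-15.3, -5.3, 13.7]
gripper_width: 0.0853
grasp_force: 8.2
```

The tool stopped while the force rose, so the block is home. I'll back off and check.

Emit:
{"name": "step_arm", "arguments": {"motion": [[[0.004,0,0],[0,0,0]],[[0.01,0,0],[0,0,0]],[[0.02,0,0],[0,0,0]],[[0.035,0,0],[0,0,0]],[[0.05,0,0],[0,0,0]],[[0.06,0,-0.02],[0,0,0]],[[0.06,0,-0.055],[0,0,0]],[[0.06,0,-0.09],[0,0,0]],[[0.06,0,-0.12],[0,0,0]],[[0.06,0,-0.12],[0,0,0]]]}}

```text
time_s: 10.55
tool_pos: [0.5113, -0.0156, 0.1323]
tcp_rot: [0.007, -0.12, 0.993, -0.001]
wrist_force: [2.0, -0.2, -0.6]
gripper_width: 0.0855
grasp_force: 0.0
```

```bash
sed -i 's/f\[...,0\]<-3)/f[...,0]<8)/' h.py; python3 -c "
from h import *
st();blk('pics/m2.png')"
```

```text
t 10.55 F [-147.9   18.8] z 132.3 ytool-yaw deg 0.02 zt [ 0.013 -0.001 -1.   ] f [ 2.  -0.2 -0.6] w 0.08550126368740225
blk n 822 ctrF [-43.3  23. ] size [126.3  90.6] askew deg -0.4 corners [[-89.0, -40.0], [2.0, -40.0], [2.0, 86.0], [-88.0, 86.0]]
```

View pics/m2.png

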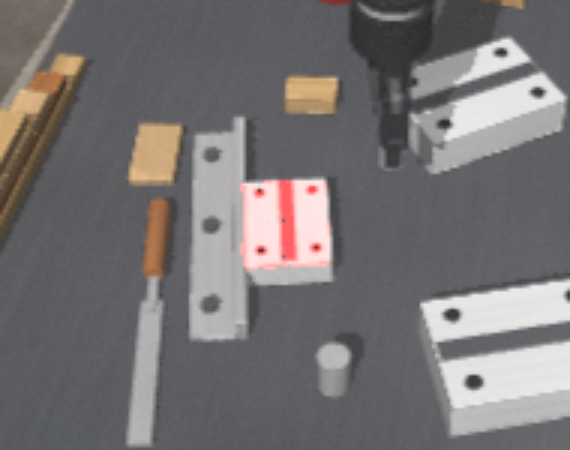

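The block's long side lies flush along the fence (crop (242,185) to (245,268)), the bystanders are where they were, and the arm is clear.

```bash
python3 -c "
from h import *
print(workorder.hand_in())"
```

```text
the job is handed in; nothing more can be done
None
```

The die block lies with one long side flat against the fence, about 0.4° off parallel by the last camera measurement, the other things looked undisturbed in that picture, and the job is handed in (no verdict was returned).

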